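Close and lock the humidity-control cover of a showcase base

TASK

The sliding cover on the showcase's humidity-control base has been left open. Slide the cover fully home against its end stop, then press its T-shaped quarter-turn fastener down and turn it ninety degrees clockwise (seen from above) until it catches and stays down by itself. Press only as far as the fastener goes, without forcing it down or round, leave the other things where they are, and let go.

Things in the scene. Friction and masses are not known exactly. Their poses are not given: they have to be found in the camera images.
- base: grey metal base, 200 mm (x) by 400 mm (y), deck 70 mm high, fixed to the table. An open well with three white cassettes lies near its -y end; two aluminium guide rails run along y (170 mm apart inside, tops 90 mm above the table). Origin: centre of its underside. Its y axis is the cover's slide direction: the cover closes towards -y, opens towards +y.
- cover (a joint): how far the cover is open, m: 0 = fully home against its stop, up to 0.12. The cover is an aluminium plate 162 mm (x) by 170 mm (y) by 4 mm, its top 84 mm above the table; it runs in the rails with about 3 N of friction and stays where it is left. When home, its centre lies at y = -90 mm in the base's frame.
- cover_mid (a point): centre of the cover's top face
- head_top (a point): centre of the top of the fastener's steel T head, on its turning axis, 50 mm from the cover's centre towards the base's +y. The head is a bar 44 mm long (the point's y axis), 12 mm thick, 24 mm tall on a stem 10 mm across; when up, its top is 146 mm and its underside 122 mm above the table. Gripped across its 12 mm it can also slide the cover.
- press (a joint): how far the head is pressed down, m; 0 = fully up. Its spring pushes up with 3 N plus 0.4 N per mm. With the cover home, its cam must go 9.5 to 22.5 mm down to be free to turn (depth differs each time, unseen); 2 mm further it meets a hard floor, felt as a sudden rise above the spring force. Pressed less, the slot blocks the turn. More than 25 N on the cam, down or sideways, damages it.
- turn (a joint): the head's angle, rad, positive clockwise from above: 0 = unlocked, bar along the base's y axis (it enters the slot only so, within 0.1 rad); pi/2 = locked, bar across. Range -0.3 to 1.65; up to 0.25 off at the start; turns at 0.03 N m when up. Turned 1.45 or more and let go, it rises 2 mm into a notch and stays 7 to 21 mm down; otherwise it springs back up.
- weight: brass paperweight, 40 mm across and 46 mm high, standing on the base's deck near its +y end. Origin: centre of its underside. To be left alone.
- archive_box: black archive box, 136 by 176 by 74 mm, on the table beside the base. Origin: centre of its underside. To be left alone.
- jar: closed glass jar with white cap, 64 mm across and 85 mm high, on the table beside the base. Origin: centre of its underside. To be left alone.

How it is judged:
By the outcome, as a careful person would: the job done as asked, in the order asked, and still so for the second after the job is handed in, with the robot touching nothing.
It also fails if it takes over 45 s, if anything falls off the work surface, if the arm or the gripper's body presses on something with over 40 N, if the wrist force passes 120 N, or if a joint passes its speed limit or range.

ROBOT

A 6-joint arm with a two-finger parallel gripper is mounted at the origin on the work surface. World frame = base frame: x ahead of the robot, y to its left, z up, the work surface at z = 0. Lengths are in m, angles in rad, forces in N, time in s.
With the tool pointing down it reaches from about 0.375 to 0.925 m from the base axis. Payload 5.7 kg.
Tool frame: the origin (TCP) lies at the very end of the fingers, on their centre line; the grasp point (between the pads) lies 19 mm behind it; z points along the fingers, y is the line along which they close (so a half turn about z gives the same grasp; the last joint's range is limited). The gripper opens to 85 mm and grips with 20 to 120 N. Pads are 22 mm wide; open, the fingers measure 114 mm over their backs; the gripper's body (76 mm by 85 mm) begins 54 mm behind the grasp point. The pads swing forward as they close: fully open they stand 13 mm farther back than shut.
Start: joints at [1.133, 0.359, 1.51, -0, 1.272, -0.115], TCP at [0.19, 0.569, 0.231] pointing down, gripper open.
Joint ranges: [-2.97, 2.97], [-1.01, 2.36], [0.21, 2.38], [-0.96, 4.11], [0.2, 2.71], [-2.98, 2.98]. Speed limits (rad/s): [2.39, 2.39, 3.14, 3.14, 3.14, 3.14].

INTERFACE

Orientations are given as a unit quaternion [w, x, y, z].
In Python, from cell import manip gives the robot as it stands.
- The arm moves only by the tool apply_moves, never from a script. Its argument "motion" is a list of rows, each a list of 3 entries, a list of its own where there are three numbers: the shift along the tool's x, y, z in cm, then the turn, a rotation vector about the tool's x, y, z in degrees, then the opening, from -1 (shut) to 1 (fully open). In form: [[[tx, ty, tz], [ax, ay, az], claw], ...]. A call has 1 to 20 rows; each row shifts and turns the commanded pose from where the row before left it, along the tool's axes as they then stand; what a row does not reach is not made up. A row lasts 1/10 s, in which the tool goes at most 50 mm and 8.59 degrees, less where a joint would pass 70% of its speed; a pose out of reach is approached as far as the arm can. A call with a gripper value outside its range is refused whole. The fingers move at their own pace and stop on an object; "squeeze" is the grip in N (left out, the last holds). Time passes only in rows, so rows that do not move let the fingers close. It gives the time, the measured TCP pose, the force, the opening and the grip force at its end, in the units of the state.
- manip.get_state(): the state, without advancing time (a new reading comes with each control period).
- manip.get_image(name): name is "scene" or "top"; returns a dict with "image" (384x512x3 uint8, red, green, blue), "vfov" (degrees; the focal length in pixels is half the picture's height over the tangent of half this angle, whatever the lens; pixels are square), "cx", "cy" (the principal point, pixels), "T" (4x4, takes a point from camera to world coordinates). Camera axes: x right, y up, looking along -z (the intrinsics and any distortion apply to the point x, -y, -z); pixel columns grow to the right and rows downward; lengths in m; the calibration is good to about 2 mm. A picture is of the moment at which its call begins. There is no depth.
- manip.sign_off(): hands the job in; it is judged then, once.
Trained networks look in a picture, given as the dict that the camera call returned (one of the last four; its "shot" number tells which), for a name from the list of things; names that differ only in an ending like _2 or _b are one class to them, and where a whole thing is asked for, a point or a joint stands for the part that bears it (a point fixed in the world has none). Each returns a list of dicts, best first, with "score" (0 to 1); they miss things now and then, are a little off and sometimes report something else, mostly with a low value. They report only what shows in the picture. A call takes as long as a camera call.
- manip.look_for(picture, target): "centre" ([column, row] in pixels, amid what is visible of it).
- manip.masks_of(picture, target): "region" (384x512 bool, what is visible of it) and "centre" ([column, row] in pixels, amid what is visible of it).
The state is a dict: "time_s": time; "joint_pos": joint angles; "dq": joint speeds; "effort": joint torques, N m; "tcp_pos": TCP position; "tool_rot": TCP orientation; "contact_force": force on the tool from outside, world axes, zero at the start; "ft_torque": the same for the moment, N m; "gripper_width": finger opening in m; "grasp_force": force on a finger pad.
Only numpy, scipy, OpenCV 4.12 (cv2) and the standard library are available. Lean on these libraries where they do the work, as an engineer would, in place of code of your own. Each camera call takes 0.05 s, during which the arm holds its last target. There are 200 camera calls.

## Working session

There is one attempt and no reset: what is moved stays moved. The work goes in short steps, Python scripts to look and compute and a tool call to move; the robot and the scene stay as the last step left them, time stands still between calls to the robot, and variables do not carry over. Pictures are saved under pics/ and viewed, at most 10 in all, crops included, and the job is handed in when it is done.

Besides the shell and the picture viewer there is one more tool, called after ">>>" as name(argument=value, ...), one argument or row to a line, values as JSON. apply_moves: Moves the arm, as the interface text tells. Its arguments: {"type":"object","properties":{"motion":{"type":"array","items":{"type":"array"}},"squeeze":{"type":"number"}},"required":["motion"]}

```bash
mkdir -p pics; ls; python3 - <<'E'
from cell import manip
import cv2,numpy as np
s=manip.get_state();print(s)
for n in("scene","top"):
    p=manip.get_image(n);cv2.imwrite(f"pics/{n}0.png",p["image"][:,:,::-1])
    print(n,{k:v for k,v in p.items() if k!="image"})
    for t in("base","cover","cover_mid","head_top","weight","jar","archive_box"):
        print(t,[(np.round(d["centre"],1),round(d["score"],2)) for d in manip.look_for(p,t)][:3])
E
```

```text
pics
{'time_s': 0.0, 'joint_pos': array([ 1.13291355e+00,  3.59473265e-01,  1.51144191e+00, -3.29945450e-05,
        1.27251588e+00, -1.15099593e-01]), 'dq': array([ 0.00138551, -0.00013102,  0.00143083, -0.00136921, -0.00098421,
       -0.00068446]), 'effort': array([ 2.89526379e-04, -5.27601349e+01, -2.78622544e+01, -4.10400216e-04,
        1.29171956e-02, -2.35179965e-05]), 'tcp_pos': array([0.19004776, 0.56837791, 0.23046889]), 'tool_rot': array([-2.35760477e-04,  1.60687002e-01,  9.87004986e-01, -8.88595722e-04]), 'contact_force': array([ 0.57047336, -0.24870754, -0.47370831]), 'ft_torque': array([-0.02015491,  0.00504947, -0.0162324 ]), 'grasp_force': 0.0, 'gripper_width': 0.08540512060070538}
scene {'vfov': 45.4338212875271, 'cx': 251.5845956080598, 'cy': 198.2484306508447, 'T': array([[-0.83131427, -0.40099463,  0.38486348,  1.0744351 ],
       [ 0.5557285 , -0.58837666,  0.58734891,  0.8529316 ],
       [-0.00907907,  0.70215113,  0.71197006,  1.12918588],
       [ 0.        ,  0.        ,  0.        ,  1.        ]]), 'shot': 1}
base [(array([240.3, 204.3]), 0.75)]
cover [(a
[... 179 characters left out ...]
]
jar [(array([186.9, 135.1]), 0.67)]
archive_box [(array([353.3, 312.9]), 0.88)]
top {'vfov': 54.65199053103886, 'cx': 259.8385471204879, 'cy': 193.0704791399341, 'T': array([[-0.06349366,  0.96915762, -0.23812195,  0.22733237],
       [-0.99798082, -0.06125639,  0.01679121,  0.02045473],
       [ 0.00168684,  0.23870727,  0.97109011,  1.33563654],
       [ 0.        ,  0.        ,  0.        ,  1.        ]]), 'shot': 2}
base [(array([274.2, 197.4]), 0.89)]
cover [(array([287.4, 191.2]), 0.75)]
cover_mid [(array([286.8, 194.1]), 0.65)]
head_top [(array([266.3, 191.2]), 0.6)]
weight [(array([228. , 193.6]), 0.4)]
jar [(array([389.6, 201. ]), 0.76)]
archive_box [(array([131.9, 211.6]), 0.61)]
```

```bash
python3 - <<'E'
import cv2
a=cv2.imread("pics/top0.png");b=cv2.imread("pics/scene0.png")
cv2.imwrite("pics/top0c.png",cv2.resize(a[100:290,90:410],None,fx=2.5,fy=2.5,interpolation=2))
cv2.imwrite("pics/scene0c.png",cv2.resize(b[90:360,120:440],None,fx=2.2,fy=2.2,interpolation=2))
E
```

```text
(no output)
```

View pics/top0c.png

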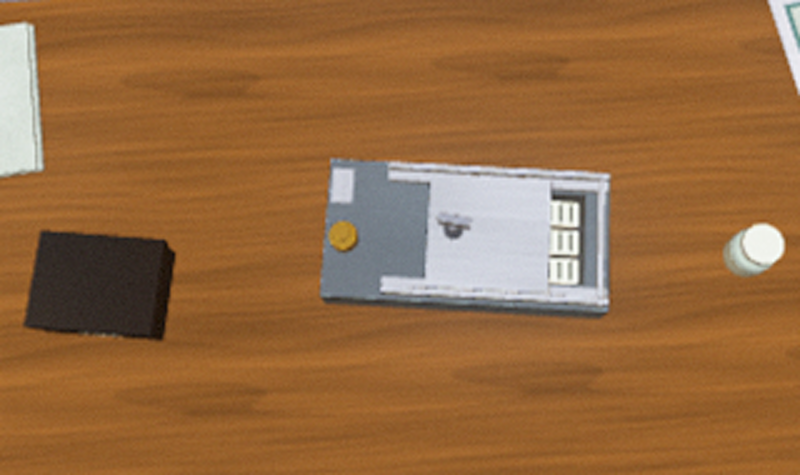

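View pics/scene0c.png

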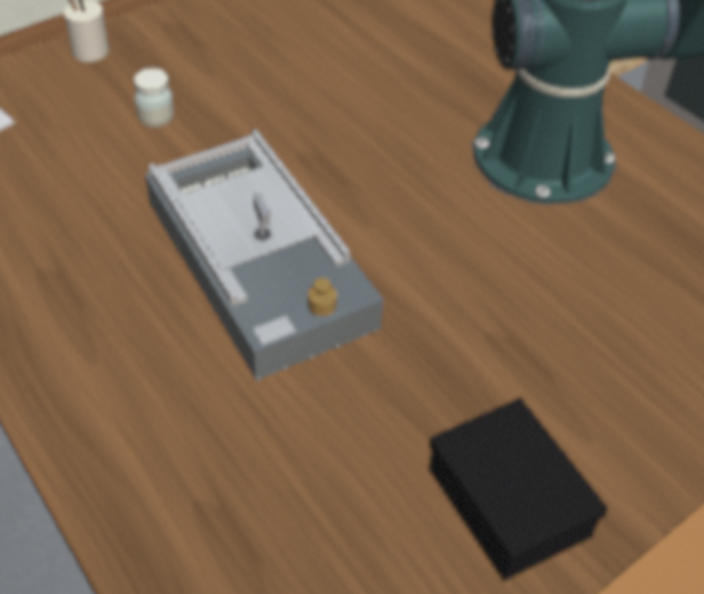

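Top view: the base lies with its y about along world y, well at the right (−y) and weight at the left. The head is at about px (271,187), and the cover is roughly 40 mm open. I'll zoom in for the head and edges.

```bash
python3 - <<'E'
import cv2,numpy as np
a=cv2.imread("pics/top0.png");b=cv2.imread("pics/scene0.png")
A=cv2.resize(a[155:235,215:340],None,fx=6,fy=6,interpolation=2)
B=cv2.resize(b[140:265,180:300],None,fx=4.8,fy=4.8,interpolation=2)
cv2.imwrite("pics/a.png",A);cv2.imwrite("pics/b.png",B)
E
```

```text
(no output)
```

View pics/a.png

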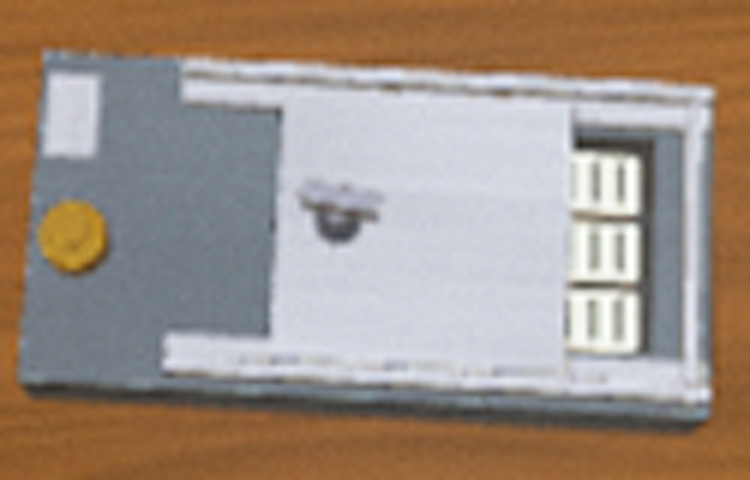

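View pics/b.png

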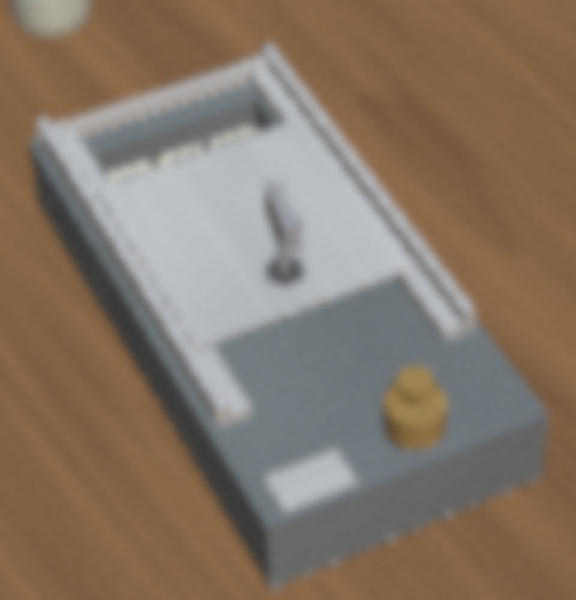

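```bash
cat > h.py <<'E'
import numpy as np
from cell import manip
def P(px,cam,z):
    f=192/np.tan(np.radians(cam["vfov"]/2));T=cam["T"]
    d=T[:3,:3]@np.array([(px[0]-cam["cx"])/f,-(px[1]-cam["cy"])/f,-1]);o=T[:3,3]
    return o+d*(z-o[2])/d[2]
E
python3 - <<'E'
from h import *
t=manip.get_image("top");s=manip.get_image("scene")
A=lambda u,v:((u+.5)/6-.5+215,(v+.5)/6-.5+155)
B=lambda u,v:((u+.5)/4.8-.5+180,(v+.5)/4.8-.5+140)
for n,u,v,z in[("+x+y",45,52,.07),("-x+y",20,383,.07),("+x-y rail?",714,88,.09),("-x-y rail",708,403,.09),
 ("cov +x+y(rail in)",283,107,.084),("cov -x+y",270,337,.084),("cov-y a",572,105,.084),("cov -y b",566,380,.084),("stem",338,232,.084),("head",342,190,.146),("h1",303,185,.146),("h2",382,195,.146),("rail+x end",183,65,.09),("rail-x end",163,373,.09),("weight",74,236,.116)]:
    print("T",n,np.round(P(A(u,v),t,z)*1000)[:2])
for n,u,v,z in[("+x+y",268,520,.07),("-x+y",547,412,.07),("+x-y rail",40,122,.09),("-x-y rail",268,45,.09),("cov+y -x",405,275,.084),("cov+y +x",215,345,.084),("stem",285,268,.084),("head",279,200,.146),("h1",273,182,.146),("h2",292,222,.146)]:
    print("S",n,np.round(P(B(u,v),s,z)*1000)[:2])
E
```

```text
T +x+y [656. 126.]
T -x+y [457. 149.]
T +x-y rail? [ 602. -265.]
T -x-y rail [ 417. -241.]
T cov +x+y(rail in) [608. -13.]
T cov -x+y [472.   4.]
T cov-y a [ 599. -182.]
T cov -y b [ 437. -163.]
T stem [531. -39.]
T head [540. -40.]
T h1 [544. -19.]
T h2 [536. -62.]
T rail+x end [636.  44.]
T rail-x end [454.  66.]
T weight [530. 111.]
S +x+y [655. 123.]
S -x+y [461. 149.]
S +x-y rail [ 604. -261.]
S -x-y rail [ 423. -242.]
S cov+y -x [473.   8.]
S cov+y +x [612.  -9.]
S stem [536. -43.]
S head [537. -45.]
S h1 [531. -61.]
S h2 [542. -22.]
```

Base yaw is about −6.7°. The head is near (0.537, −0.041) and the cover about 62 mm open. The bar is turned a few degrees clockwise. I'll first close across the bar's 44 mm length to centre along y, then regrip across its 12 mm.

>>> apply_moves(
  motion=[
    [[-2.9,-2.6,0],[0,0,0],1],
    [[-2.9,-2.6,0],[0,0,0],1],
    [[-2.9,-2.6,0],[0,0,0],1],
    [[-2.9,-2.6,0],[0,0,0],1],
    [[-2.9,-2.6,0],[0,0,0],1],
    [[-2.9,-2.6,0],[0,0,0],1],
    [[-2.9,-2.6,0],[0,0,0],1],
    [[-2.9,-2.6,0],[0,0,0],1],
    [[-2.9,-2.6,0],[0,0,0],1],
    [[-2.9,-2.6,0],[0,0,0],1],
    [[-2.9,-2.6,0],[0,0,0],1],
    [[-2.9,-2.6,0],[0,0,0],1],
    [[-2.9,-2.6,0],[0,0,0],1],
    [[-2.9,-2.6,0],[0,0,0],1],
    [[-2.9,-2.6,0],[0,0,0],1],
    [[-2.9,-2.6,0],[0,0,0],1],
    [[-2.9,-2.6,0],[0,0,0],1],
    [[-2.9,-2.6,0],[0,0,0],1],
    [[0,0,0],[0,0,-5.9],1],
    [[0,0,0],[0,0,-5.9],1],
  ],
  squeeze=20,
)

```text
time_s: 2.9
tcp_pos: [0.5376, -0.0419, 0.2312]
tool_rot: [0.0, 0.057, 0.998, -0.0]
contact_force: [-0.6, 1.0, 1.3]
gripper_width: 0.0855
grasp_force: 0.0
```

>>> apply_moves(
  motion=[
    [[0,0,0],[0,0,0],1],
    [[0,0,0],[0,0,0],1],
  ],
)

```text
time_s: 3.1
tcp_pos: [0.5368, -0.0404, 0.2313]
tool_rot: [-0.0, 0.06, 0.998, -0.0]
contact_force: [0.1, 0.3, -0.5]
gripper_width: 0.0855
grasp_force: 0.0
```

```bash
cat >> h.py <<'E'
from scipy.spatial.transform import Rotation
BY=np.array([.116,.993,0]);BX=np.array([.993,-.116,0])
def rep(head=(.537,-.041,.146)):
    s=manip.get_state();q=s["tool_rot"];R=Rotation.from_quat([q[1],q[2],q[3],q[0]]).as_matrix()
    np.set_printoptions(precision=4,suppress=True)
    print("t",s["time_s"],"tcp",s["tcp_pos"],"yaw_y",np.degrees(np.arctan2(R[1,1],R[0,1])),"tilt",R[:,2])
    print("tool-frame to head cm",R.T@(np.array(head)-s["tcp_pos"])*100)
    f=s["contact_force"];print("F base x,y,z",f@BX,f@BY,f[2],"M",s["ft_torque"],"w",s["gripper_width"],s["grasp_force"],"q",s["joint_pos"])
E
python3 -c "from h import *;rep()"
```

```text
t 3.1 tcp [ 0.5368 -0.0404  0.2313] yaw_y 83.15160189345447 tilt [-0.     -0.0001 -1.    ]
tool-frame to head cm [-0.0239 -0.0572  8.5329]
F base x,y,z 0.04765542788794967 0.3155854753687141 -0.5003396163049906 M [0.0232 0.0077 0.006 ] w 0.08552829328332376 0.0 q [-0.2034  0.2704  1.6431 -0.0001  1.2281 -1.6546]
```

>>> apply_moves(
  motion=[
    [[0,-0.05,2.2],[0,0,0],1],
    [[0,0,2.2],[0,0,0],1],
    [[0,0,2.2],[0,0,0],1],
    [[0,0,2.2],[0,0,0],1],
    [[0,0,2.2],[0,0,0],1],
    [[0,0,0],[0,0,0],-0.1],
    [[0,0,0],[0,0,0],-0.1],
    [[0,0,0],[0,0,0],-0.1],
    [[0,0,0],[0,0,0],-0.1],
    [[0,0,0],[0,0,0],-0.1],
  ],
  squeeze=20,
)

```text
time_s: 4.1
tcp_pos: [0.5377, -0.041, 0.1225]
tool_rot: [0.001, 0.059, 0.998, -0.0]
contact_force: [-0.5, 0.9, 2.9]
gripper_width: 0.0438
grasp_force: 20.9
```

```bash
python3 -c "
from h import *;rep()
import cv2
i=manip.get_image('scene')['image'];cv2.imwrite('pics/g1.png',cv2.resize(i[100:265,160:320,::-1],None,fx=3.6,fy=3.6,interpolation=2))"
```

```text
t 4.1 tcp [ 0.5377 -0.041   0.1225] yaw_y 83.29242530441435 tilt [ 0.0023 -0.0004 -1.    ]
tool-frame to head cm [ 0.066  -0.0132 -2.3465]
F base x,y,z -0.5674375895989038 0.8395134047732752 2.922202655486435 M [ 0.1102  0.0062 -0.0164] w 0.043826467210771894 20.924605764448643 q [-0.2042  0.3973  1.7645  0.0001  0.9775 -1.658 ]
```

View pics/g1.png

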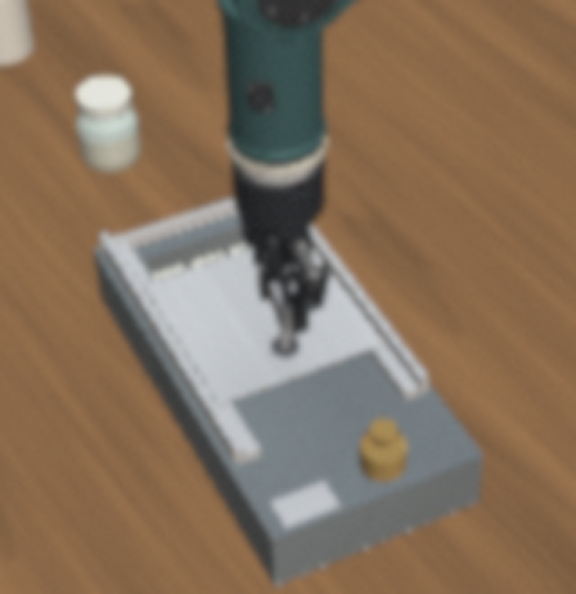

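The fingers hold the bar at its ends (width 43.8 mm), so it is centred. Next I open, turn 90° around it and grip across the 12 mm.

>>> apply_moves(
  motion=[
    [[0,0,0],[0,0,0],1],
    [[0,0,0],[0,0,0],1],
    [[0,0,0],[0,0,0],1],
    [[0,0,0],[0,0,7.5],1],
    [[0,0,0],[0,0,7.5],1],
    [[0,0,0],[0,0,7.5],1],
    [[0,0,0],[0,0,7.5],1],
    [[0,0,0],[0,0,7.5],1],
    [[0,0,0],[0,0,7.5],1],
    [[0,0,0],[0,0,7.5],1],
    [[0,0,0],[0,0,7.5],1],
    [[0,0,0],[0,0,7.5],1],
    [[0,0,0],[0,0,7.5],1],
    [[0,0,0],[0,0,7.5],1],
    [[0,0,0],[0,0,7.5],1],
    [[0,0,0],[0,0,0],1],
    [[0,0,0],[0,0,0],1],
  ],
)

```text
time_s: 5.85
tcp_pos: [0.5368, -0.041, 0.1212]
tool_rot: [-0.0, 0.746, 0.666, -0.0]
contact_force: [-0.5, 0.0, 0.4]
gripper_width: 0.0856
grasp_force: 0.0
```

```bash
python3 -c "
from h import *;rep()"
```

```text
t 5.85 tcp [ 0.5368 -0.041   0.1212] yaw_y -6.496218999981882 tilt [-0.0003 -0.0001 -1.    ]
tool-frame to head cm [ 0.0008  0.0228 -2.4809]
F base x,y,z -0.46495839346161466 -0.028061292211104042 0.35960920760372633 M [-0.0246  0.0401  0.0406] w 0.08560361997645867 0.0 q [-0.2044  0.3991  1.7657 -0.0002  0.977  -0.091 ]
```

>>> apply_moves(
  motion=[
    [[0,0,0],[0,0,0],-1],
    [[0,0,0],[0,0,0],-1],
    [[0,0,0],[0,0,0],-1],
    [[0,0,0],[0,0,0],-1],
    [[0,0,0],[0,0,0],-1],
    [[0,0,0],[0,0,0],-1],
    [[0,0,0],[0,0,0],-1],
    [[0,0,0],[0,0,0],-1],
  ],
  squeeze=30,
)

```text
time_s: 6.65
tcp_pos: [0.5379, -0.041, 0.1216]
tool_rot: [0.001, 0.747, 0.665, 0.001]
contact_force: [4.6, 0.8, -0.5]
gripper_width: 0.0117
grasp_force: 34.6
```

```bash
python3 -c "
from h import *;rep()"
```

```text
t 6.65 tcp [ 0.5379 -0.041   0.1216] yaw_y -6.696206287519612 tilt [ 0.0019 -0.0002 -1.    ]
tool-frame to head cm [-0.0137 -0.0798 -2.4422]
F base x,y,z 4.469782667623878 1.3600101855392774 -0.531869484714691 M [ 0.1112 -0.6654 -0.0382] w 0.01171802609232329 34.58023130893707 q [-0.2042  0.399   1.7647  0.0002  0.9761 -0.0875]
```

>>> apply_moves(
  motion=[
    [[0,0.12,0],[0,0,0],-1],
    [[0,0,0],[0,0,0],-1],
    [[-0.5,0,0],[0,0,0],-1],
    [[-0.8,0,0],[0,0,0],-1],
    [[-0.8,0,0],[0,0,0],-1],
    [[-0.8,0,0],[0,0,0],-1],
    [[-0.8,0,0],[0,0,0],-1],
    [[-0.8,0,0],[0,0,0],-1],
    [[-0.5,0,0],[0,0,0],-1],
    [[-0.2,0,0],[0,0,0],-1],
    [[0,0,0],[0,0,0],-1],
    [[0,0,0],[0,0,0],-1],
  ],
  squeeze=50,
)

```text
time_s: 7.85
tcp_pos: [0.5318, -0.0934, 0.1213]
tool_rot: [0.0, 0.747, 0.665, -0.001]
contact_force: [1.1, -2.0, 2.9]
gripper_width: 0.0111
grasp_force: 54.6
```

```bash
python3 -c "
from h import *;rep()"
```

```text
t 7.85 tcp [ 0.5318 -0.0934  0.1213] yaw_y -6.670357789534757 tilt [-0.0003 -0.0014 -1.    ]
tool-frame to head cm [ 5.263  -0.0973 -2.4755]
F base x,y,z 1.3246425437164209 -1.8180380572096142 2.851663902140237 M [-0.4772 -0.0729 -0.0279] w 0.01113745232538506 54.58917438983917 q [-0.3008  0.4009  1.7621 -0.0018  0.9785 -0.1834]
```

>>> apply_moves(
  motion=[
    [[-0.2,0,0],[0,0,0],-1],
    [[-0.2,0,0],[0,0,0],-1],
    [[-0.2,0,0],[0,0,0],-1],
    [[0,0,0],[0,0,0],-1],
  ],
)

```text
time_s: 8.25
tcp_pos: [0.5312, -0.0987, 0.1213]
tool_rot: [-0.0, 0.747, 0.665, -0.0]
contact_force: [1.6, 1.5, 2.9]
gripper_width: 0.0112
grasp_force: 54.6
```

```bash
python3 -c "
from h import *;rep()"
```

```text
t 8.25 tcp [ 0.5312 -0.0987  0.1213] yaw_y -6.695312981229836 tilt [-0.0002  0.     -1.    ]
tool-frame to head cm [ 5.7978 -0.0966 -2.473 ]
F base x,y,z 1.3814405818948154 1.6655596469238918 2.9382473179318116 M [ 0.2461 -0.2079  0.0082] w 0.011231136457763325 54.6220064163208 q [-0.3116  0.4014  1.7614 -0.      0.979  -0.1947]
```

>>> apply_moves(
  motion=[
    [[-0.1,0,0],[0,0,0],-1],
    [[-0.1,0,0],[0,0,0],-1],
    [[-0.1,0,0],[0,0,0],-1],
    [[0,0,0],[0,0,0],-1],
  ],
)

```text
time_s: 8.65
tcp_pos: [0.531, -0.1001, 0.1212]
tool_rot: [-0.001, 0.747, 0.664, 0.001]
contact_force: [2.2, 8.8, 3.4]
gripper_width: 0.0109
grasp_force: 54.6
```

>>> apply_moves(
  motion=[
    [[-0.1,0,0],[0,0,0],-1],
    [[-0.1,0,0],[0,0,0],-1],
    [[0,0,0],[0,0,0],-1],
  ],
)

```text
time_s: 8.95
tcp_pos: [0.5309, -0.1005, 0.1212]
tool_rot: [-0.002, 0.748, 0.664, 0.002]
contact_force: [3.9, 14.1, 3.4]
gripper_width: 0.0108
grasp_force: 54.5
```

```bash
python3 -c "
from h import *;rep()"
```

```text
t 8.95 tcp [ 0.5309 -0.1005  0.1212] yaw_y -6.786284270356823 tilt [ 0.0006  0.0055 -1.    ]
tool-frame to head cm [ 5.9899 -0.1019 -2.4517]
F base x,y,z 2.229952877765655 14.47809504144641 3.3636073061882747 M [ 2.5366 -0.8413  0.0471] w 0.010832284719223708 54.549188017845154 q [-0.3186  0.4018  1.7611  0.0065  0.9799 -0.2038]
```

The stop is felt: force is rising while position stays put. I'll ease the side load off and then press.

>>> apply_moves(
  motion=[
    [[0.2,0.03,0],[0,0,0],-1],
    [[0.2,0,0],[0,0,0],-1],
    [[0,0,0],[0,0,0],-1],
  ],
)

```text
time_s: 9.25
tcp_pos: [0.5312, -0.0997, 0.1212]
tool_rot: [-0.0, 0.747, 0.665, -0.0]
contact_force: [0.9, 1.4, 2.9]
gripper_width: 0.0108
grasp_force: 54.6
```

>>> apply_moves(
  motion=[
    [[0,0,0.2],[0,0,0],-1],
    [[0,0,0.2],[0,0,0],-1],
    [[0,0,0.2],[0,0,0],-1],
    [[0,0,0.2],[0,0,0],-1],
    [[0,0,0],[0,0,0],-1],
  ],
)

```text
time_s: 9.75
tcp_pos: [0.5312, -0.0998, 0.1131]
tool_rot: [-0.0, 0.747, 0.665, -0.0]
contact_force: [-0.6, 2.4, 6.2]
gripper_width: 0.0112
grasp_force: 55.0
```

```bash
python3 -c "
from h import *;rep()"
```

```text
t 9.75 tcp [ 0.5312 -0.0998  0.1131] yaw_y -6.704004855193929 tilt [-0.0006  0.     -1.    ]
tool-frame to head cm [ 5.9061 -0.11   -3.2903]
F base x,y,z -0.8493570467118945 2.278810766479477 6.1922681496773 M [0.3651 0.2012 0.0103] w 0.011190212532813555 55.03207325935364 q [-0.3134  0.413   1.7681 -0.0002  0.9612 -0.1963]
```

>>> apply_moves(
  motion=[
    [[0,0,0.1],[0,0,0],-1],
    [[0,0,0.1],[0,0,0],-1],
    [[0,0,0.1],[0,0,0],-1],
    [[0,0,0],[0,0,0],-1],
  ],
)

```text
time_s: 10.15
tcp_pos: [0.5312, -0.0998, 0.1103]
tool_rot: [-0.0, 0.747, 0.665, -0.0]
contact_force: [-0.5, 1.7, 6.8]
gripper_width: 0.0111
grasp_force: 55.2
```

>>> apply_moves(
  motion=[
    [[0,0,0.05],[0,0,0],-1],
    [[0,0,0.05],[0,0,0],-1],
    [[0,0,0],[0,0,0],-1],
  ],
)

```text
time_s: 10.45
tcp_pos: [0.5312, -0.0998, 0.1094]
tool_rot: [-0.0, 0.747, 0.665, -0.0]
contact_force: [-2.1, 1.7, 7.4]
gripper_width: 0.0112
grasp_force: 55.2
```

>>> apply_moves(
  motion=[
    [[0,0,0.05],[0,0,0],-1],
    [[0,0,0.05],[0,0,0],-1],
    [[0,0,0],[0,0,0],-1],
  ],
)

```text
time_s: 10.75
tcp_pos: [0.5312, -0.0998, 0.1084]
tool_rot: [-0.0, 0.747, 0.665, -0.0]
contact_force: [-1.2, 1.9, 8.4]
gripper_width: 0.0112
grasp_force: 55.3
```

>>> apply_moves(
  motion=[
    [[0,0,0.05],[0,0,0],-1],
    [[0,0,0.05],[0,0,0],-1],
    [[0,0,0],[0,0,0],-1],
  ],
)

```text
time_s: 11.05
tcp_pos: [0.5312, -0.0998, 0.1075]
tool_rot: [-0.0, 0.747, 0.665, -0.0]
contact_force: [-1.7, 2.1, 7.5]
gripper_width: 0.0109
grasp_force: 55.3
```

>>> apply_moves(
  motion=[
    [[0,0,0.05],[0,0,0],-1],
    [[0,0,0.05],[0,0,0],-1],
    [[0,0,0],[0,0,0],-1],
  ],
)

```text
time_s: 11.35
tcp_pos: [0.5312, -0.0998, 0.1065]
tool_rot: [-0.0, 0.747, 0.665, -0.0]
contact_force: [-1.6, 2.3, 8.6]
gripper_width: 0.0108
grasp_force: 55.4
```

>>> apply_moves(
  motion=[
    [[0,0,0.05],[0,0,0],-1],
    [[0,0,0.05],[0,0,0],-1],
    [[0,0,0],[0,0,0],-1],
  ],
)

```text
time_s: 11.65
tcp_pos: [0.5313, -0.0998, 0.1062]
tool_rot: [0.0, 0.747, 0.665, -0.0]
contact_force: [-2.2, 3.0, 14.2]
gripper_width: 0.0113
grasp_force: 56.4
```

Floor met at about 15 mm down (14 N against roughly 9 N from the spring). I back off about 1 mm and begin the turn.

>>> apply_moves(
  motion=[
    [[0,-0.05,-0.06],[0,0,0],-1],
    [[0,0,-0.06],[0,0,0],-1],
    [[0,0,0],[0,0,0],-1],
  ],
)

```text
time_s: 11.95
tcp_pos: [0.5312, -0.0998, 0.107]
tool_rot: [0.0, 0.747, 0.665, 0.0]
contact_force: [-1.1, 1.4, 8.7]
gripper_width: 0.0111
grasp_force: 55.5
```

>>> apply_moves(
  motion=[
    [[0,0,0],[0,0,4],-1],
    [[0,0,0],[0,0,4],-1],
    [[0,0,0],[0,0,4],-1],
    [[0,0,0],[0,0,0],-1],
  ],
)

```text
time_s: 12.35
tcp_pos: [0.5312, -0.0998, 0.1069]
tool_rot: [0.0, 0.813, 0.582, 0.0]
contact_force: [0.1, 2.3, 9.5]
gripper_width: 0.011
grasp_force: 55.4
```

```bash
python3 -c "
from h import *;rep()"
```

```text
t 12.35 tcp [ 0.5312 -0.0998  0.1069] yaw_y -18.819337759838763 tilt [ 0.0006 -0.0002 -1.    ]
tool-frame to head cm [ 5.7525 -1.347  -3.9096]
F base x,y,z -0.17624937388394032 2.3022809997942733 9.532939888622186 M [ 0.4475  0.1476 -0.0383] w 0.011015902516053073 55.41040241718292 q [-0.3135  0.4211  1.7744 -0.      0.9455  0.015 ]
```

>>> apply_moves(
  motion=[
    [[0,0,0],[0,0,5],-1],
    [[0,0,0],[0,0,5],-1],
    [[0,0,0],[0,0,5],-1],
    [[0,0,0],[0,0,5],-1],
    [[0,0,0],[0,0,5],-1],
    [[0,0,0],[0,0,5],-1],
    [[0,0,0],[0,0,5],-1],
    [[0,0,0],[0,0,5],-1],
    [[0,0,0],[0,0,0],-1],
  ],
)

```text
time_s: 13.25
tcp_pos: [0.5315, -0.0999, 0.107]
tool_rot: [0.0, 0.963, 0.269, 0.0]
contact_force: [-0.5, 2.7, 9.1]
gripper_width: 0.0109
grasp_force: 55.4
```

```bash
python3 -c "
from h import *;rep()"
```

```text
t 13.25 tcp [ 0.5315 -0.0999  0.107 ] yaw_y -58.84825097989413 tilt [ 0.001  -0.0003 -1.    ]
tool-frame to head cm [ 3.521  -4.7472 -3.9027]
F base x,y,z -0.8229342967060909 2.637006702891948 9.13510146831758 M [0.4256 0.1191 0.0012] w 0.010917769733891252 55.40714979171753 q [-0.3135  0.4211  1.7742  0.      0.9453  0.7136]
```

>>> apply_moves(
  motion=[
    [[0,0,0],[0,0,5],-1],
    [[0,0,0],[0,0,5],-1],
    [[0,0,0],[0,0,5],-1],
    [[0,0,0],[0,0,5],-1],
    [[0,0,0],[0,0,5],-1],
    [[0,0,0],[0,0,5],-1],
    [[0,0,0],[0,0,5],-1],
    [[0,0,0],[0,0,3],-1],
    [[0,0,0],[0,0,0],-1],
  ],
)

```text
time_s: 14.15
tcp_pos: [0.5316, -0.1, 0.107]
tool_rot: [0.0, 0.998, -0.059, 0.001]
contact_force: [-0.2, 1.8, 8.0]
gripper_width: 0.011
grasp_force: 55.4
```

```bash
python3 -c "
from h import *;rep()"
```

```text
t 14.15 tcp [ 0.5316 -0.1     0.107 ] yaw_y -96.79443698945842 tilt [ 0.0012 -0.0006 -1.    ]
tool-frame to head cm [-0.1527 -5.9262 -3.8991]
F base x,y,z -0.41077637196976646 1.7162303632437024 8.00787480200206 M [0.3369 0.1099 0.0025] w 0.01104898448270574 55.40909171104431 q [-0.3136  0.421   1.7741 -0.0002  0.9452  1.3759]
```

>>> apply_moves(
  motion=[
    [[0,0,-0.05],[0,0,0],-1],
    [[0,0,-0.05],[0,0,0],-1],
    [[0,0,-0.05],[0,0,0],-1],
    [[0,0,-0.05],[0,0,0],-1],
    [[0,0,0],[0,0,0],-1],
  ],
)

```text
time_s: 14.65
tcp_pos: [0.5316, -0.1001, 0.109]
tool_rot: [0.0, 0.998, -0.059, 0.001]
contact_force: [0.2, 1.4, 8.4]
gripper_width: 0.0111
grasp_force: 55.3
```

>>> apply_moves(
  motion=[
    [[0,0,-0.05],[0,0,0],-1],
    [[0,0,-0.05],[0,0,0],-1],
    [[0,0,-0.03],[0,0,0],-1],
    [[0,0,0],[0,0,0],-1],
  ],
)

```text
time_s: 15.05
tcp_pos: [0.5315, -0.1001, 0.1102]
tool_rot: [0.0, 0.998, -0.059, 0.001]
contact_force: [0.7, 1.5, 5.5]
gripper_width: 0.0115
grasp_force: 55.2
```

The force is falling below the spring value, so the notch is taking the load. I release and lift.

>>> apply_moves(
  motion=[
    [[0,0,0],[0,0,0],0.2],
    [[0,0,0],[0,0,0],0.2],
    [[0,0,0],[0,0,0],0.2],
    [[0,0,0],[0,0,0],0.2],
    [[0,0,-0.5],[0,0,0],0.2],
    [[0,0,-1.5],[0,0,0],0.2],
    [[0,0,-3],[0,0,0],0.2],
    [[0,0,-3],[0,0,0],0.2],
    [[0,0,-4],[0,0,0],0.2],
    [[0,0,-4],[0,0,0],0.2],
    [[0,0,-4],[0,0,0],0.2],
    [[-4,0,0],[0,0,0],0.2],
    [[-4,0,0],[0,0,0],0.2],
    [[-4,0,0],[0,0,0],0.2],
    [[0,0,0],[0,0,0],0.2],
  ],
)

```text
time_s: 16.55
tcp_pos: [0.4065, -0.0842, 0.3096]
tool_rot: [-0.0, 0.998, -0.059, -0.002]
contact_force: [0.2, -0.8, -0.4]
gripper_width: 0.0515
grasp_force: 0.0
```

```bash
python3 -c "
from h import *;rep()
import cv2
i=manip.get_image('scene')['image'][140:265,180:300,::-1];j=manip.get_image('top')['image'][155:235,215:340,::-1]
cv2.imwrite('pics/e.png',cv2.hconcat([cv2.resize(i,(384,400),interpolation=2),cv2.copyMakeBorder(cv2.resize(j,(416,266),interpolation=2),0,134,0,0,0)]))"
```

```text
t 16.55 tcp [ 0.4065 -0.0842  0.3096] yaw_y -96.71262381941841 tilt [-0.0036  0.0008 -1.    ]
tool-frame to head cm [12.5192 -5.8087 16.3174]
F base x,y,z 0.2821242645825702 -0.7885599682211001 -0.4486794877910163 M [ 0.0204 -0.0286  0.0088] w 0.05148538444573647 0.0 q [-0.3704  0.0125  1.7561 -0.0006  1.3766  1.3176]
```

View pics/e.png

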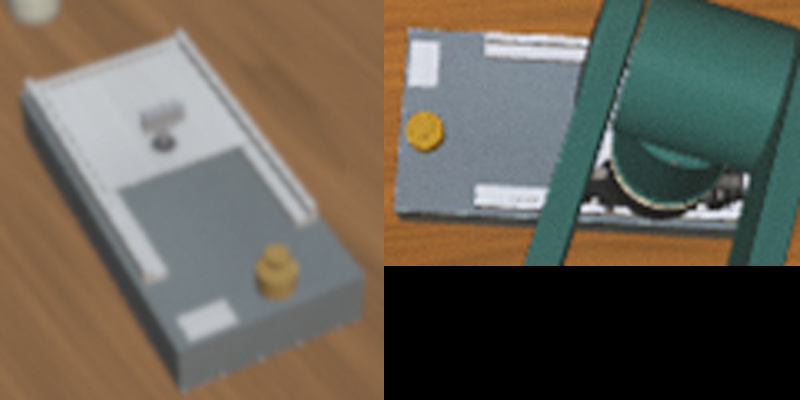

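The well is covered and the bar lies across at crop (160,117). I'll check its height against the known axis position before handing in.

```bash
python3 - <<'E'
from h import *
s=manip.get_image("scene");f=192/np.tan(np.radians(s["vfov"]/2));T=np.linalg.inv(s["T"])
for n,z in(("stem",.084),("down top",.135),("down bottom",.111),("up top",.146),("up bottom",.122)):
    c=T@[.5315,-.100,z,1];px=s["cx"]-f*c[0]/c[2],s["cy"]+f*c[1]/c[2]
    print(n,np.round([(px[0]-180)*3.2,(px[1]-140)*3.2]))
E
```

```text
stem [162. 143.]
down top [160. 107.]
down bottom [161. 124.]
up top [160.  98.]
up bottom [161. 116.]
```

```bash
python3 -c "
from cell import manip;print(manip.sign_off())"
```

```text
the job is handed in; nothing more can be done
None
```

The job is handed in: the cover was slid home against its stop, and the fastener was pressed about 15 mm, turned 90° clockwise and left caught in its notch. The gripper was then lifted clear, but the hand-in returned no verdict.

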